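# Crack the stuck lid of a drying box with its loose lever

## Robot

A 6-joint arm with a two-finger parallel gripper is mounted at the origin on a cart in front of the work surface, level with it; the furniture and walls round the work are solid. World frame = base frame: x ahead of the robot, y to its left, z up, the work surface at z = 0. Lengths are in m, angles in rad, forces in N, time in s.
With the tool pointing down it reaches from about 0.375 to 0.975 m from the base axis. Payload 3.8 kg.
Tool frame: the origin (TCP) lies at the very end of the fingers, on their centre line; the grasp point (between the pads) lies 19 mm behind it; y points along the fingers, x is the direction in which the jaws open and shut, and the axes are right-handed (so a half turn about y gives the same grasp; the last joint's range is limited). The gripper opens to 85 mm and grips with 20 to 120 N. Pads are 22 mm wide; open, the fingers measure 114 mm over their backs; the gripper's body (76 mm by 85 mm) begins 54 mm behind the grasp point. The pads swing forward as they close: fully open they stand 13 mm farther back than shut.
Start: joints at [-1.299, 0.264, 1.604, -0, 1.274, -0.037], TCP at [0.205, -0.643, 0.231] pointing down, gripper open.
Joint ranges: [-2.63, 2.63], [-0.94, 2.18], [0.31, 2.57], [-1.31, 4.45], [0, 2.66], [-2.55, 2.55]. Speed limits (rad/s): [2.57, 2.57, 3.14, 3.14, 3.14, 3.14].

## Interface

Orientations are given as a rotation vector (axis times angle).
In Python, from workcell import bot, cams gives the robot as it stands.
- The arm moves only by the tool play_rows, never from a script. Its argument "motion" is a list of rows, each a list of 2 entries, a list of its own where there are three numbers: the shift along the world's x, y, z normalised to -1 to 1, where 1 is 400 mm, then the turn, a rotation vector about the world's x, y, z normalised to -1 to 1, where 1 is pi/4 rad. In form: [[[tx, ty, tz], [ax, ay, az]], ...]. A call has 1 to 10 rows; each row is the pose to reach, as a shift and turn from the pose commanded when the call began; what a row does not reach only later rows make up. A row lasts 1/8 s, in which the tool goes at most 62.5 mm and 10.7 degrees, less where a joint would pass 70% of its speed; a pose out of reach is approached as far as the arm can. A call with a number of a shift or a turn outside -1 to 1 is refused whole. A call with a gripper value outside its range is refused whole. "gripper" is the closure, from 0 (fully open) to 1 (shut), set as the call begins (left out, the last holds). The fingers move at their own pace and stop on an object; "squeeze" is the grip in N (left out, the last holds). Time passes only in rows, so rows that repeat a pose let the fingers close. It gives the time, the measured TCP pose, the force and the opening at its end, in the units of the state.
- bot.read_state(): the state, without advancing time (a new reading comes with each control period).
- cams.read_camera(name): name is "scene" or "top" or "wrist"; returns (picture, depth): 420x560x3 uint8, red, green, blue; 420x560 float32, m along the optical axis (not along the pixel's ray), 0 where there is no reading.
- cams.calibration(name): a dict with "mtx" (3x3 intrinsics, pixels), "k1" (the pictures are not rectified: a ray, as slopes to the right and down, at radius r is drawn at 1 + k1 r^2 times it, then the intrinsics apply), "R" (3x3) and "t" (3): a world point X has camera coordinates R X + t; the wrist camera has in their place "tool_from_camera" (4x4, takes a point from camera to tool coordinates, whose origin is the TCP and whose axes are the tool frame's). Camera axes: x right, y down, z forward; pixel columns grow to the right and rows downward; lengths in m; the calibration is good to about 2 mm. A picture is of the moment at which its call begins: read the wrist's pose just before it. calibration takes no time and is no camera call.
- bot.finish_job(): hands the job in, once; it reports no verdict.
Trained networks look in the newest picture that a camera, given by its name, has taken for a name from the list of things; names that differ only in an ending like _2 or _b are one class to them, and where a whole thing is asked for, a point or a joint stands for the part that bears it (a point fixed in the world has none). Each returns a list of dicts, best first, with "conf" (0 to 1); they miss things now and then, are a little off and sometimes report something else, mostly with a low value. They report only what shows in the picture. A call takes as long as a camera call. They do not tell look-alikes from the thing itself.
- cams.recognise(camera, label): "xyz" ([x, y, z] in m, in the coordinates of the camera as it stood for that picture, good to about 4 mm: the middle of the surface that is visible of it).
- cams.regions_of(camera, label): "mask" (420x560 bool, what is visible of it).
- cams.mark_of(camera, label): "xyz" ([x, y, z] in m, in the coordinates of the camera as it stood for that picture, good to about 4 mm: a listed point, or the origin of a listed thing).
The state is a dict: "time": time; "q": joint angles; "joint_vel": joint speeds; "joint_torque": joint torques, N m; "tool_pos": TCP position; "tcp_rot": TCP orientation; "wrist_force": force on the tool from outside, world axes, zero at the start; "torque": the same for the moment, N m; "width": opening from 0.0 (shut) to 1.0 (fully open).
Only numpy, scipy, OpenCV 4.12 (cv2) and the standard library are available. Lean on these libraries where they do the work, as an engineer would, in place of code of your own. Each camera call takes 0.05 s, during which the arm holds its last target.

## Task

The gasket of the steel drying box has glued its hinged lid shut. Pick up the loose T-handled lever, slip its square socket right down over the square stub on the lid, and push the lever towards the hinge side until the lid breaks free, without letting it fly open and without pushing on the lid itself. Finish holding it there by the lever, the lid just ajar, about 25 mm at its front edge, so that the box can breathe; the program ends while still holding, and the other things on the bench stay where they are.

Things in the scene. Friction and masses are not known exactly. Their poses are not given: they have to be found in the camera images.
- drying_box: low grey box fixed on four rubber feet, 180 x 150 mm, lid top 88 mm above the bench. Origin under its centre at bench height; x points from its front (gauge and brass cock, towards the robot, turned up to 0.35 rad) to its hinge side, y along the hinge, z up. Undone swing bolts hang on its sides
- lid (a joint): lid angle, rad: 0 shut, grows as the front rises (25 mm = 0.127). Shut, the gasket grips with about 1.3 to 2 N m besides the lid's weight (0.6 kg, 0.6 N m); it has let go by 0.05 rad, then only the weight pulls. 10 to 18 N along +x of the box at the seated lever's crossbar breaks it free, 4 to 5 N holds it; let go, the lid drops back on the gasket at about 0.045
- lid_hinge (a point): centre of the hinge line, 100 mm behind the box's centre (+x of the box), 78 mm above the bench. Axes move with the lid and equal the box's when it is shut; the lid turns about this y axis and reaches 198 mm forward (-x) from here
- stub_base (a point): foot of the square stub on the lid, at the middle of the top face of its 48 mm square boss: 30 mm in front of the hinge line, 16 mm above it (94 mm above the bench, shut). z along the stub, x and y along its sides. Stub 20 x 20 mm, 50 mm tall, its top 7.5 mm tapering to 13 x 13 mm
- stub_top (a point): top end of the stub, 50 mm above stub_base; the axes are the same
- lid_front (a point): middle of the lid's front edge (plate 166 mm wide, 10 mm thick)
- lever: loose T lever, 0.4 kg, standing on its socket. Origin: centre of the socket's open underside, z up the shank. Socket 36 x 36 mm, 64 mm tall; bore 22 x 22 mm (1 mm play each side), 55 mm deep, sides along x and y, any quarter turn fits. Shank 16 mm thick. Seated, the underside lies on the boss (origin at stub_base); pushed hard it leans up to 0.1 rad on the stub
- lever_grip (a point): middle of the lever's round black crossbar, 22 mm thick, 110 mm long along the lever's y, its axis 135 mm above the lever's origin; axes as the lever's
- spanner: ring spanner, 157 mm long, 8 mm thick, lying near the front edge, right of the box; a bystander, origin on the bench under it
- hex_key: small black hex key lying on the bench at the right; a bystander, origin on the bench under it
- tape_roll: roll of masking tape lying flat, 98 mm across, 24 mm high; a bystander, origin on the bench under it
- tin: round flux tin, 75 mm across, 50 mm high; a bystander, origin on the bench under it
- screwdriver: flat screwdriver, 209 mm long, lying behind the box; a bystander, origin on the bench under it
- oil_bottle: squeeze bottle with a drip nozzle, 58 mm across, 151 mm high, standing at the right; a bystander, origin on the bench under it
- strap: cast bus strap, 120 mm long, lying at the right front; a bystander, origin on the bench under it
- cap_1: terminal cap, 26 mm across, 22 mm high, behind the lever; a bystander, origin on the bench under it
Not all that is in view belongs to the job. There is more than one size of the lever; the one meant has the size given above.

How it is judged:
On the way, in this order (a step that is already met when the one before it is completed fails the run):
1. the lever is lifted clear of the bench (height (world z) of lever above 0.03 m and value of joint lid below 0.02 rad), for 0.1 s.
2. the lever's socket is seated fully down on the square stub, the lid still shut (z of lever in the frame of stub_base between -0.008 and 0.006 m and x of lever in the frame of stub_base between -0.006 and 0.006 m and y of lever in the frame of stub_base between -0.006 and 0.006 m and angle between the z axis of lever and the z axis of stub_base, either way round below 0.2 rad and value of joint lid below 0.03 rad), for 0.2 s.
3. the lid is broken free of its gasket by the lever (z of lever in the frame of stub_base between -0.008 and 0.015 m and x of lever in the frame of stub_base between -0.006 and 0.006 m and y of lever in the frame of stub_base between -0.006 and 0.006 m and angle between the z axis of lever and the z axis of stub_base, either way round below 0.2 rad and value of joint lid above 0.075 rad and contact force between the fingers and lever above 1 N), for 0.2 s.
At the end, for the whole second after the job is handed in: the lid stands still at 0.08 to 0.20 rad (front edge up about 16 to 40 mm), held by the gripper on the lever (over 1 N) and the lever on its stub (over 2 N), socket still over the stub (within 15 mm of the boss, 6 mm sideways, 0.2 rad), the robot not touching the lid itself (value of joint lid between 0.08 and 0.2 rad and velocity of joint lid between -0.03 and 0.03 rad/s and z of lever in the frame of stub_base between -0.008 and 0.015 m and x of lever in the frame of stub_base between -0.006 and 0.006 m and y of lever in the frame of stub_base between -0.006 and 0.006 m and angle between the z axis of lever and the z axis of stub_base, either way round below 0.2 rad and contact force between the fingers and lever above 1 N and contact force between lever and lid above 2 N and contact force between each of the arm, the fingers and lid below 0.5 N); the arm keeps its last pose, push and grip.
It fails at once if the lid flies open past 0.35 rad (about 70 mm at the front edge) (value of joint lid above 0.35 rad).
It fails at once if the robot pushes on the lid itself or its stub (contact force between any of the fingers, the arm and lid above 2 N).
It fails at once if a bystander is shoved more than 30 mm (distance of any of hex_key, tin, screwdriver, oil_bottle, strap, cap_1 from where it was at the start of the episode above 0.03 m).
It also fails if it takes over 48 s, if anything falls off the work surface, if the arm or the gripper's body presses on something with over 40 N, if the wrist force passes 120 N, or if a joint passes its speed limit or range.

## Working session

There is one attempt and no reset: what is moved stays moved. The work goes in short steps, Python scripts to look and compute and a tool call to move; the robot and the scene stay as the last step left them, time stands still between calls to the robot, and variables do not carry over. Pictures are saved under pics/ and viewed, and the job is handed in when it is done.

Besides the shell and the picture viewer there is one more tool, called after "Request:" by a JSON object that holds its "name" and its "arguments". play_rows: Moves the arm, as the interface text tells. Its arguments: {"type":"object","properties":{"motion":{"type":"array","items":{"type":"array"}},"gripper":{"type":"number"},"squeeze":{"type":"number"}},"required":["motion"]}

```bash
ls; mkdir -p pics; python3 - <<'E'
from workcell import bot,cams
import cv2,numpy as np
s=bot.read_state(); print(s)
for c in ("scene","top"):
    p,d=cams.read_camera(c); cv2.imwrite(f"pics/{c}0.png",p[:,:,::-1]); 
    np.savez(f"{c}0.npz",p=p,d=d)
    print(c,cams.calibration(c))
    K=cams.calibration(c)
    for l in ("lever","lever_grip","stub_base","stub_top","drying_box","lid_hinge","lid_front"):
        for r in cams.mark_of(c,l)[:3]:
            x=K["R"].T@(np.array(r["xyz"])-K["t"]); print(c,l,round(r["conf"],2),x.round(4))
print(cams.calibration("wrist"))
E
```

```text
pics
{'time': 0.0, 'q': array([-1.29888077e+00,  2.64768328e-01,  1.60538654e+00,  2.96803915e-05,
        1.27364773e+00, -3.68713740e-02]), 'joint_vel': array([-0.00079746, -0.00105444, -0.00064646, -0.00201472, -0.00167942,
        0.00119876]), 'joint_torque': array([ 6.40634371e-04, -5.15105760e+01, -3.67317688e+01, -2.12024923e-05,
        1.27482330e-02, -2.43419390e-05]), 'tool_pos': array([ 0.2049674 , -0.64237293,  0.22994499]), 'tcp_rot': array([-1.33816843,  0.98001533, -0.97716637]), 'wrist_force': array([ 0.13048074,  0.25072857, -0.04248093]), 'torque': array([ 0.03390083, -0.04197316, -0.00155117]), 'width': 0.9979963770842155}
scene {'mtx': array([[513.02427254,   0.        , 289.0562894 ],
       [  0.        , 513.02427254, 210.24535606],
       [  0.        ,   0.        ,   1.        ]]), 'k1': -0.08325180319453801, 'R': array([[-0.46350808, -0.88575282, -0.0245397 ],
       [-0.44925455,  0.25878224, -0.85510356],
       [ 0.76376083, -0.38532283, -0.51787615]]), 't': array([0.09573801, 0.39038261, 1.16719437])}
scene lever 0.71 [ 0.6266 -0.547  -0.0029]
scene l
[... 1043 characters left out ...]
0.0082 0.144 ]
top drying_box 0.71 [ 0.4866  0.0266 -0.001 ]
top lid_hinge 0.79 [ 0.5841 -0.0043  0.0766]
top lid_front 0.8 [0.3941 0.0531 0.0859]
{'mtx': array([[367.34450901,   0.        , 279.21989175],
       [  0.        , 367.34450901, 214.60020976],
       [  0.        ,   0.        ,   1.        ]]), 'k1': -0.061959963176763846, 'tool_from_camera': array([[ 9.99999741e-01, -4.64703756e-04,  5.50327357e-04,
         8.04378717e-04],
       [-6.71356439e-04, -3.24548033e-01,  9.45868978e-01,
        -1.42847537e-01],
       [-2.60941206e-04, -9.45869102e-01, -3.24548261e-01,
         8.51956845e-02],
       [ 0.00000000e+00,  0.00000000e+00,  0.00000000e+00,
         1.00000000e+00]])}
```

View pics/scene0.png

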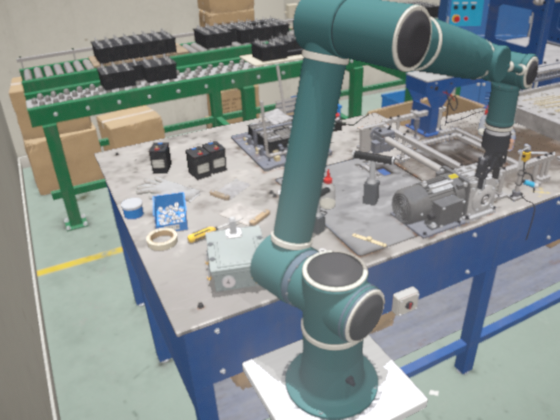

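View pics/top0.png

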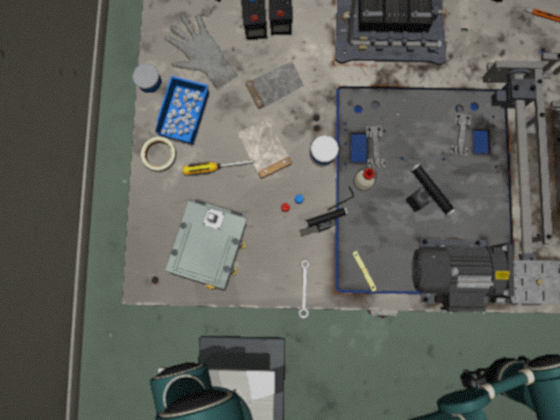

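The top picture shows two T-levers. The short one is at about (325,220), with its grip at 0.134 m. The tall one is at about (430,190) on the dark plate, with its grip at 0.175 m. The given grip height is 0.135 m, so the one at (325,220) fits. I'll confirm that in a crop and measure its yaw.

```bash
cat > h.py <<'E'
import numpy as np,cv2
from workcell import bot,cams
from scipy.spatial.transform import Rotation as Ro
def cloud(c,d,K=None,T=None):
    K=K or cams.calibration(c)
    v,u=np.mgrid[0:420,0:560].astype(np.float64)
    m=K["mtx"]; k=K["k1"]
    pts=np.stack([u.ravel(),v.ravel()],1)[:,None]
    n=cv2.undistortPoints(pts,m,np.array([k,0,0,0,0.])).reshape(420,560,2)
    P=np.dstack([n[...,0]*d,n[...,1]*d,d])
    if c=="wrist":
        s=T; tc=K["tool_from_camera"]; P=P@tc[:3,:3].T+tc[:3,3]
        return P@Ro.from_rotvec(s["tcp_rot"]).as_matrix().T+s["tool_pos"]
    return (P-K["t"])@K["R"]
def rect(X):
    return cv2.minAreaRect((X[:,:2]*1000).astype(np.float32))
E
python3 - <<'E'
from h import *
for c in("top","scene"):
    z=np.load(f"{c}0.npz");P=cloud(c,z["d"])
    x,y,h=P[...,0],P[...,1],P[...,2]
    for n,cx,cy in (("near",.557,-.283),("far",.627,-.547)):
        m=(abs(x-cx)<.09)&(abs(y-cy)<.09)&(h>.11)&(h<.2)&(z["d"]>0)
        X=P[m]; 
        if len(X)<10: print(c,n,len(X)); continue
        mu=X[:,:2].mean(0); w,V=np.linalg.eigh(np.cov(X[:,:2].T))
        print(c,n,m.sum(),X.mean(0).round(4),"ztop",np.percentile(X[:,2],95).round(4),"dir",np.degrees(np.arctan2(*V[::-1,1])).round(1),rect(X))
    m=(abs(x-.49)<.14)&(abs(y-.03)<.14)&(h>.078)&(h<.094)&(z["d"]>0)
    print(c,"lid",m.sum(),rect(P[m]),P[m].mean(0))
    m=(abs(x-.553)<.03)&(abs(y-.008)<.03)&(h>.135)&(h<.15)&(z["d"]>0)
    print(c,"stubtop",m.sum(),P[m].mean(0),rect(P[m]))
z=np.load("top0.npz");p=z["p"][:,:,::-1]
cv2.imwrite("pics/crop1.png",cv2.resize(p[130:310,160:460],None,fx=2.6,fy=2.6,interpolation=cv2.INTER_CUBIC))
z=np.load("scene0.npz");p=z["p"][:,:,::-1]
cv2.imwrite("pics/crop2.png",cv2.resize(p[130:310,140:440],None,fx=2.6,fy=2.6,interpolation=cv2.INTER_CUBIC))
for l in ("spanner","hex_key","cap_1","tin","screwdriver","oil_bottle","strap","tape_roll"):
    K=cams.calibration("top")
    for r in cams.mark_of("top",l)[:2]: print(l,round(r["conf"],2),(K["R"].T@(np.array(r["xyz"])-K["t"])).round(3))
E
```

```text
top near 367 [ 0.5571 -0.2828  0.1425] ztop 0.1481 dir 109.6 ((558.1205444335938, -283.0147705078125), (22.0832462310791, 109.73485565185547), 19.73188591003418)
top far 725 [ 0.6258 -0.5446  0.1833] ztop 0.1927 dir -143.2 ((627.56591796875, -546.8898315429688), (144.84982299804688, 31.31689453125), 36.73601150512695)
top lid 4337 ((491.1440124511719, 27.267684936523438), (164.80465698242188, 205.39955139160156), 74.08666229248047) [0.4869082  0.0268752  0.08771292]
top stubtop 57 [0.55341013 0.00984793 0.14133636] ((553.9238891601562, 10.497542381286621), (19.29022789001465, 19.71957015991211), 70.5753173828125)
scene near 76 [ 0.5572 -0.3184  0.1379] ztop 0.1463 dir 112.2 ((560.3628540039062, -315.96417236328125), (20.691247940063477, 51.25761032104492), 17.32927703857422)
scene far 448 [ 0.6162 -0.544   0.1731] ztop 0.1913 dir -142.0 ((619.3668212890625, -544.2349853515625), (146.9359588623047, 29.980449676513672), 38.00313186645508)
scene lid 1978 ((484.3145751953125, 25.176315307617188), (166.44439697265625, 208.38772583007812), 73.58392333984375) [0.48187828 0.03736531 0.08726849]
scene stubtop 33 [0.54712247 0.00740325 0.14066025] ((547.3032836914062, 7.836104869842529), (18.04989242553711, 22.068143844604492), 68.00918579101562)
spanner 0.79 [ 0.376 -0.234 -0.   ]
hex_key 0.53 [ 0.633 -0.327  0.001]
cap_1 0.4 [ 0.601 -0.181 -0.002]
tin 0.92 [ 0.768 -0.282  0.003]
tin 0.23 [0.555 0.009 0.141]
screwdriver 0.68 [ 0.714  0.013 -0.001]
oil_bottle 0.85 [ 0.685 -0.4   -0.002]
strap 0.67 [ 0.427 -0.399 -0.004]
strap 0.41 [0.553 0.011 0.146]
tape_roll 0.69 [ 0.754  0.186 -0.001]
```

View pics/crop1.png

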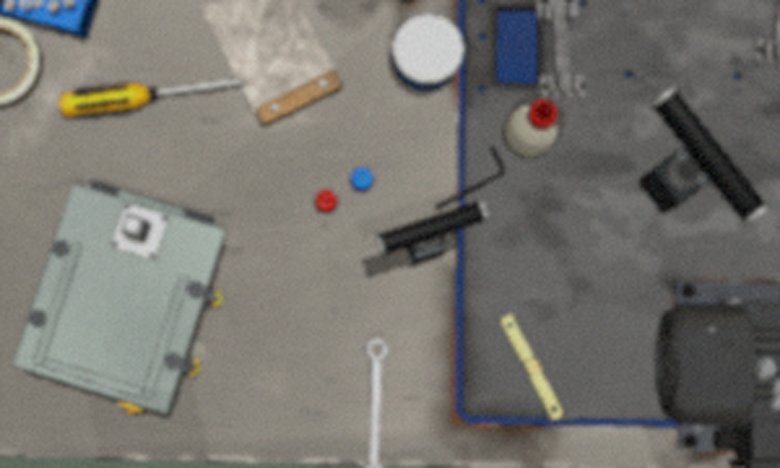

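View pics/crop2.png

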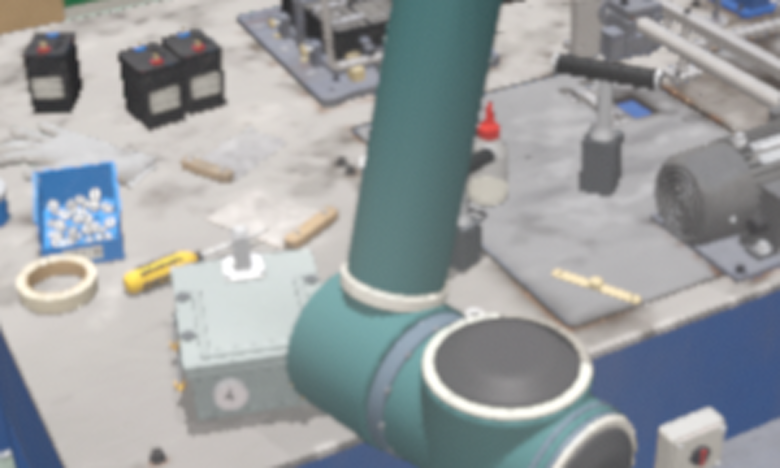

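The crops confirm it. The bar at crop1 (430,228) measures 110 x 22 mm with its top at 0.146–0.148 m, which matches the description. The other one, at (710,155), is about 145 mm long and 0.19 m high, so it's the decoy. The lever's bar runs at about 109.7° and the box yaw is about -16°. Next I'll work out the approach.

```bash
cat >> h.py <<'E'
def down(adeg):
    a=np.radians(adeg); X=np.array([np.cos(a),np.sin(a),0]);Y=np.array([0,0,-1.]);return Ro.from_matrix(np.stack([X,Y,np.cross(X,Y)],1))
def rel(p,R):
    s=bot.read_state(); r=Ro.from_rotvec(s["tcp_rot"])
    print("t",s["time"],"pos",s["tool_pos"].round(4),"shift/0.4",((np.array(p)-s["tool_pos"])/0.4).round(4),"turn",((R*r.inv()).as_rotvec()/(np.pi/4)).round(3),"F",s["wrist_force"].round(2),"w",round(s["width"],3))
def ang():
    s=bot.read_state(); m=Ro.from_rotvec(s["tcp_rot"]).as_matrix(); return np.degrees(np.arctan2(m[1,0],m[0,0])),m
E
python3 - <<'E'
from h import *
print(ang())
rel([.558,-.283,.28],down(19.7)); rel([.558,-.283,.28],down(-160.3))
E
```

```text
(np.float64(-72.30731491409024), array([[ 3.03911433e-01, -4.67691461e-06,  9.52700289e-01],
       [-9.52700289e-01, -1.58475516e-05,  3.03911433e-01],
       [ 1.36765991e-05, -1.00000000e+00, -9.27195000e-06]]))
t 1.2 pos [ 0.2051 -0.6431  0.2313] shift/0.4 [0.8822 0.9002 0.1218] turn [0.    0.    2.045] F [-0.22  0.28  0.27] w 0.998
t 1.2 pos [ 0.2051 -0.6431  0.2313] shift/0.4 [0.8822 0.9002 0.1218] turn [ 0.    -0.    -1.955] F [-0.22  0.28  0.27] w 0.998
```

Request:
{"name": "play_rows", "arguments": {"motion": [[[0, 0, 0.15], [0, 0, 0.15]], [[0.05, 0.05, 0.25], [0, 0, 0.3]], [[0.12, 0.12, 0.25], [0, 0, 0.5]], [[0.21, 0.21, 0.25], [0, 0, 0.7]], [[0.31, 0.31, 0.25], [0, 0, 0.85]], [[0.41, 0.42, 0.25], [0, 0, 1]], [[0.5, 0.5, 0.25], [0, 0, 1]]], "gripper": 0, "squeeze": 40}}

```text
time: 2.08
tool_pos: [0.4063, -0.4412, 0.3316]
tcp_rot: [-1.539, 0.372, -0.373]
wrist_force: [-0.0, -1.3, 0.9]
width: 1.003
```

```bash
python3 - <<'E'
from h import *
rel([.558,-.283,.25],down(19.7)); print(ang()[0])
E
```

```text
t 2.075 pos [ 0.4063 -0.4412  0.3316] shift/0.4 [ 0.3792  0.3956 -0.2041] turn [0.000e+00 1.000e-03 1.043e+00] F [-0.01 -1.34  0.86] w 1.003
-27.2238604963685
```

Request:
{"name": "play_rows", "arguments": {"motion": [[[0.1, 0.1, -0.02], [0, 0, 0.22]], [[0.2, 0.2, -0.05], [0, 0, 0.44]], [[0.3, 0.31, -0.1], [0, 0, 0.66]], [[0.379, 0.396, -0.15], [0, 0, 0.88]], [[0.379, 0.396, -0.2], [0, 0, 1]], [[0.379, 0.396, -0.2], [0, 0, 1]], [[0.379, 0.396, -0.2], [0, 0, 1]]]}}

```text
time: 2.95
tool_pos: [0.5568, -0.2852, 0.2521]
tcp_rot: [-1.558, -0.241, 0.24]
wrist_force: [0.2, -0.4, 0.8]
width: 1.001
```

```bash
python3 - <<'E'
from h import *
s=bot.read_state();p,d=cams.read_camera("wrist"); cv2.imwrite("pics/w1.png",p[:,:,::-1])
P=cloud("wrist",d,T=s);x,y,h=[P[...,i] for i in range(3)]
m=(abs(x-.557)<.07)&(abs(y+.283)<.07)&(h>.125)&(h<.155)&(d>0)
print(m.sum(),P[m].mean(0),rect(P[m]),np.percentile(P[m][:,2],98))
R=Ro.from_rotvec(s["tcp_rot"]);tc=cams.calibration("wrist")["tool_from_camera"]
for l in("lever_grip","lever"):
    for r in cams.mark_of("wrist",l)[:2]: print(l,round(r["conf"],2),R.apply(tc[:3,:3]@r["xyz"]+tc[:3,3])+s["tool_pos"])
rel([.558,-.283,.116],down(19.7));print(ang()[0])
E
```

```text
4407 [ 0.55658241 -0.28158728  0.14351593] ((557.802490234375, -285.8898620605469), (23.118873596191406, 110.4803466796875), 19.43012237548828) 0.14697847268592817
lever_grip 0.95 [ 0.56324887 -0.28320022  0.13880038]
lever 0.95 [ 0.55750219 -0.2852282   0.00515225]
lever 0.95 [ 0.62830763 -0.54815044 -0.00085855]
t 3.1 pos [ 0.557  -0.2857  0.2528] shift/0.4 [ 0.0026  0.0067 -0.3421] turn [0.001 0.003 0.047] F [-1.16  0.47  0.22] w 0.999
17.578402953935274
```

View pics/w1.png

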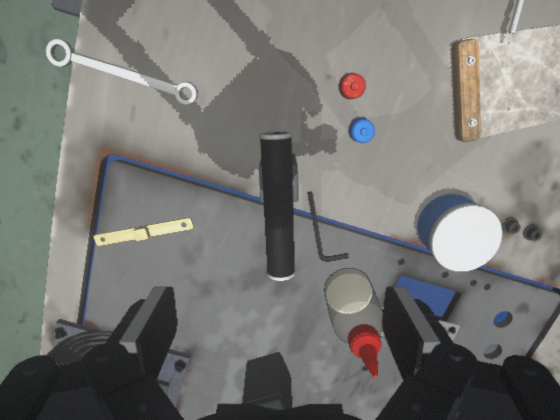

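The wrist view shows the bar at (278,205) between the jaws, with a hex key to its right at (325,230) and the bottle at (355,300), both clear of the fingers. I'll descend and grip.

Request:
{"name": "play_rows", "arguments": {"motion": [[[0.003, 0.003, -0.1], [0, 0, 0.045]], [[0.003, 0.003, -0.2], [0, 0, 0.045]], [[0.003, 0.003, -0.28], [0, 0, 0.045]], [[0.003, 0.003, -0.33], [0, 0, 0.045]], [[0.003, 0.003, -0.352], [0, 0, 0.045]], [[0.003, 0.003, -0.352], [0, 0, 0.045]], [[0.003, 0.003, -0.352], [0, 0, 0.045]]]}}

```text
time: 3.98
tool_pos: [0.559, -0.2841, 0.1122]
tcp_rot: [-1.556, -0.272, 0.268]
wrist_force: [0.1, -0.2, 0.1]
width: 1.002
```

Request:
{"name": "play_rows", "arguments": {"motion": [[[0, 0, 0], [0, 0, 0]], [[0, 0, 0], [0, 0, 0]], [[0, 0, 0], [0, 0, 0]], [[0, 0, 0], [0, 0, 0]], [[0, 0, 0], [0, 0, 0]], [[0, 0, 0], [0, 0, 0]], [[0, 0, 0], [0, 0, 0]], [[0, 0, 0], [0, 0, 0]]], "gripper": 1, "squeeze": 50}}

```text
time: 4.97
tool_pos: [0.558, -0.2836, 0.1108]
tcp_rot: [-1.554, -0.27, 0.27]
wrist_force: [-2.2, -0.8, 3.7]
width: 0.24
```

```bash
python3 - <<'E'
from h import *
rel([.558,-.2845,.22],down(19.7));print(ang()[0])
p,d=cams.read_camera("top"); cv2.imwrite("pics/t2.png",cv2.resize(p[160:300,220:420,::-1],None,fx=3,fy=3))
E
```

```text
t 4.975 pos [ 0.558  -0.2836  0.1108] shift/0.4 [-1.000e-04 -2.200e-03  2.731e-01] turn [ 0.  0. -0.] F [-2.21 -0.82  3.65] w 0.24
19.71913463676746
```

View pics/t2.png

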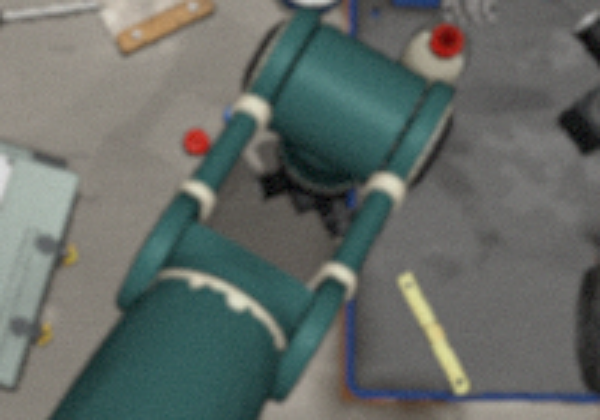

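The grip closed at width 0.24, about 20 mm, which fits the 22 mm bar. Next I'll lift and carry it to above the stub.

Request:
{"name": "play_rows", "arguments": {"motion": [[[0, 0, 0.03], [0, 0, 0]], [[0, 0, 0.1], [0, 0, 0]], [[0, 0, 0.2], [0, 0, 0]], [[0, 0, 0.3], [0, 0, 0]], [[0, 0, 0.39], [0, 0, 0]], [[0, 0, 0.44], [0, 0, 0]], [[0, 0, 0.44], [0, 0, 0]], [[0, 0, 0.44], [0, 0, 0]]]}}

```text
time: 6.02
tool_pos: [0.557, -0.2829, 0.2841]
tcp_rot: [-1.552, -0.268, 0.272]
wrist_force: [-0.7, -1.0, -4.7]
width: 0.244
```

Request:
{"name": "play_rows", "arguments": {"motion": [[[0, 0.05, 0], [0, 0, -0.06]], [[0, 0.13, 0], [0, 0, -0.15]], [[-0.002, 0.22, 0], [0, 0, -0.25]], [[-0.004, 0.32, 0], [0, 0, -0.36]], [[-0.006, 0.42, 0], [0, 0, -0.47]], [[-0.008, 0.52, 0], [0, 0, -0.58]], [[-0.01, 0.61, 0], [0, 0, -0.68]], [[-0.011, 0.68, 0], [0, 0, -0.76]], [[-0.011, 0.72, 0], [0, 0, -0.79]], [[-0.011, 0.73, 0], [0, 0, -0.794]]]}}

```text
time: 7.28
tool_pos: [0.5523, 0.0095, 0.2841]
tcp_rot: [-1.56, 0.221, -0.215]
wrist_force: [0.2, -1.1, -4.2]
width: 0.239
```

```bash
python3 - <<'E'
from h import *
for c in("wrist","scene","top"):
    s=bot.read_state();p,d=cams.read_camera(c); cv2.imwrite(f"pics/{c}3.png",p[:,:,::-1]); np.savez(f"{c}3.npz",p=p,d=d,pos=s["tool_pos"],rot=s["tcp_rot"])
    K=cams.calibration(c)
    for l in("lever_grip","lever","stub_top","stub_base","lid_hinge"):
        for r in cams.mark_of(c,l)[:2]:
            if c=="wrist": tc=K["tool_from_camera"];X=Ro.from_rotvec(s["tcp_rot"]).apply(tc[:3,:3]@r["xyz"]+tc[:3,3])+s["tool_pos"]
            else: X=K["R"].T@(np.array(r["xyz"])-K["t"])
            print(c,l,round(r["conf"],2),X.round(4))
rel([.5537,.0085,.286],down(-16));print(ang()[0])
E
```

```text
wrist lever_grip 0.61 [0.5574 0.0088 0.3099]
wrist lever_grip 0.4 [ 0.7589 -0.289   0.0021]
wrist stub_base 0.79 [0.5524 0.0107 0.0974]
wrist lid_hinge 0.86 [ 0.5844 -0.004   0.0789]
wrist lid_hinge 0.64 [0.721  0.0126 0.0026]
scene lever_grip 0.73 [0.5513 0.0066 0.3105]
scene lever_grip 0.59 [ 0.621  -0.5504  0.1753]
scene lever 0.92 [ 0.6258 -0.5505 -0.0033]
scene lever 0.67 [0.5499 0.0047 0.1756]
scene stub_top 0.73 [0.5529 0.0079 0.1405]
scene stub_base 0.95 [0.5514 0.009  0.0959]
scene lid_hinge 0.87 [0.5818 0.0014 0.0781]
top lever_grip 0.85 [0.5528 0.0118 0.3133]
top lever_grip 0.72 [ 0.6306 -0.5461  0.1773]
top lever 0.78 [ 0.6277 -0.546  -0.0032]
top lever 0.62 [0.5531 0.0089 0.1725]
top stub_top 0.87 [0.5545 0.0103 0.1406]
top stub_base 0.87 [0.5533 0.0081 0.0973]
top stub_base 0.62 [0.5541 0.011  0.3113]
top lid_hinge 0.72 [ 0.5853 -0.001   0.0749]
t 8.175 pos [0.5535 0.0086 0.2865] shift/0.4 [ 0.0004 -0.0001 -0.0013] turn [-0.  0.  0.] F [-0.74  0.74 -3.56] w 0.241
-16.00745479637549
```

View pics/wrist3.png

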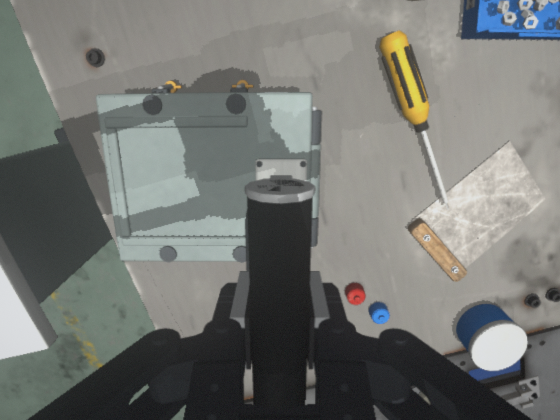

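View pics/scene3.png

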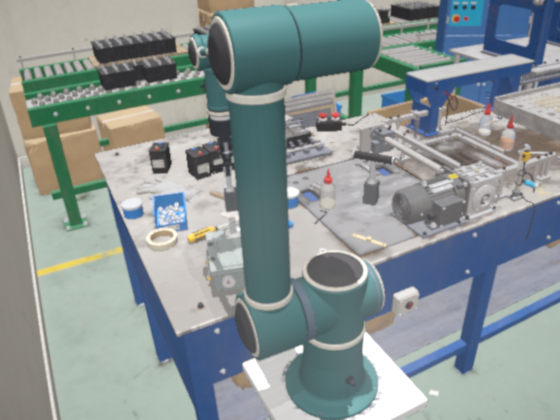

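View pics/top3.png

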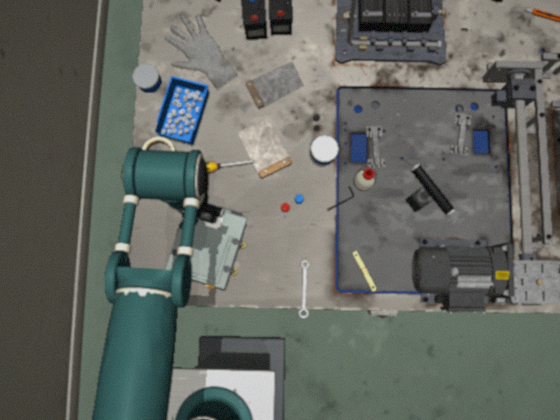

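```bash
python3 - <<'E'
from h import *
z=np.load("scene3.npz");p=z["p"][:,:,::-1]
cv2.imwrite("pics/c3.png",cv2.resize(p[150:300,180:290],None,fx=5,fy=4,interpolation=cv2.INTER_CUBIC)[:600])
P=cloud("scene",z["d"])
x,y,h=[P[...,i] for i in range(3)]
near=(abs(x-.553)<.06)&(abs(y-.008)<.06)
for lo,hi in((.176,.195),(.195,.23),(.128,.15),(.1,.13)):
    m=near&(h>lo)&(h<hi); print(lo,hi,m.sum(), P[m].mean(0).round(4) if m.any() else '', rect(P[m]) if m.sum()>5 else '')
z=np.load("wrist3.npz");s=dict(tool_pos=z["pos"],tcp_rot=z["rot"]);P=cloud("wrist",z["d"],T=s);x,y,h=[P[...,i] for i in range(3)]
m=(h>.082)&(h<.094)&(abs(x-.49)<.15)&(abs(y-.03)<.15)
print("lid",rect(P[m]),np.median(h[m]))
# contour lines: left (front) edge and top (left side) edge
mk=cv2.morphologyEx(m.astype(np.uint8),cv2.MORPH_OPEN,np.ones((3,3)))
n,lab,st,_=cv2.connectedComponentsWithStats(mk);k=1+st[1:,4].argmax();print(rect(P[lab==k]))
Q=P[lab==k]
c=np.radians(-16)
u=Q[:,0]*np.cos(c)+Q[:,1]*np.sin(c);v=-Q[:,0]*np.sin(c)+Q[:,1]*np.cos(c)
# front edge: min u per v bin
def fit(a,b,f):
    bs=np.linspace(np.percentile(b,10),np.percentile(b,90),25);A=[];B=[]
    for l,r in zip(bs[:-1],bs[1:]):
        w=(b>=l)&(b<r)
        if w.any():A.append(f(a[w]));B.append((l+r)/2)
    A=np.array(A);B=np.array(B)
    k=np.ones(len(A),bool)
    for _ in range(4):
        q=np.polyfit(B[k],A[k],1);e=abs(A-np.polyval(q,B));k=e<max(.0015,2*np.median(e))
    return np.degrees(np.arctan(q[0])),np.median(A[k]),k.sum()
print("front",fit(u,v,np.min),"back",fit(u,v,np.max),"left",fit(v,u,np.max),"right",fit(v,u,np.min))
m=(h>.29)&(h<.34)&(abs(x-.553)<.1)&(abs(y-.008)<.1)
X=P[m];print("bar",m.sum(),rect(X))
m2=(abs(x-.553)<.035)&(abs(y-.01)<.04)&(h>.0915)&(h<.0975)
print("boss",m2.sum(),rect(P[m2]) if m2.sum()>5 else '')
E
```

```text
0.176 0.195 69 [0.5331 0.0122 0.1863] ((535.26904296875, 14.814203262329102), (38.827064514160156, 19.46800422668457), 45.99710464477539)
0.195 0.23 133 [0.5335 0.0108 0.2122] ((545.2467041015625, 7.232686996459961), (36.33791732788086, 36.888206481933594), 69.60552978515625)
0.128 0.15 47 [0.5469 0.0076 0.1373] ((547.6627197265625, 6.530701637268066), (20.3676815032959, 26.653738021850586), 68.6533432006836)
0.1 0.13 59 [0.5423 0.0092 0.1159] ((547.9474487304688, 6.715328216552734), (20.03171730041504, 25.646833419799805), 73.1270751953125)
lid ((491.3207702636719, 25.556015014648438), (166.33531188964844, 204.85604858398438), 74.1533203125) 0.08833307191274734
((491.0992736816406, 25.504417419433594), (166.33718872070312, 204.4986572265625), 74.07502746582031)
front (np.float64(-0.1675940015724376), np.float64(0.3637234742531763), np.int64(24)) back (np.float64(38.587441658017624), np.float64(0.5313139859005287), np.int64(18)) left (np.float64(0.0194718139537841), np.float64(0.2427267718843061), np.int64(24)) right (np.float64(33.60526790455087), np.float64(0.07721439659982025), np.int64(24))
bar 24340 ((553.4574584960938, 14.963966369628906), (83.72976684570312, 84.4937973022461), 24.898807525634766)
boss 931 ((558.8995971679688, 21.425752639770508), (19.688060760498047, 47.020179748535156), 72.85002899169922)
```

View pics/c3.png

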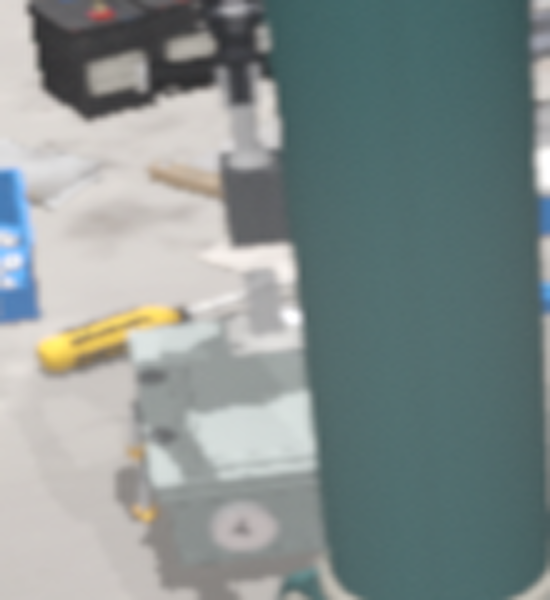

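```bash
python3 - <<'E'
from h import *
z=np.load("wrist3.npz");s=dict(tool_pos=z["pos"],tcp_rot=z["rot"]);P=cloud("wrist",z["d"],T=s)
T=Ro.from_rotvec(z["rot"]).inv().apply((P-z["pos"]).reshape(-1,3)).reshape(P.shape)
# bar end face: pixels in rows 170-300, col 240-320
for r in range(176,300,8):
    row=T[r,240:320]; w=(row[:,1]>-.06)&(row[:,1]<.02)&(z["d"][r,240:320]>0)
    if w.any(): print(r,w.sum(),"x",row[w,0].min().round(4),row[w,0].max().round(4),"y",row[w,1].min().round(4),"z",np.median(row[w,2]).round(4),row[w,2].max().round(4))
# scene: socket silhouette vs stub silhouette, columns at rows
z=np.load("scene3.npz");P=cloud("scene",z["d"]);K=cams.calibration("scene")
def proj(X):
    c=K["R"]@X+K["t"];a=c[:2]/c[2];a=a*(1+K["k1"]*(a@a));return K["mtx"][:2,:2]@a+K["mtx"][:2,2]
def corners(ctr,half,hz,yaw=-16):
    c=np.radians(yaw);e=np.array([np.cos(c),np.sin(c)]);f=np.array([-e[1],e[0]])
    return [proj(np.array([*(ctr+sx*half*e+sy*half*f),hz])).round(1) for sx,sy in((-1,-1),(-1,1),(1,1),(1,-1))]
print("socket bottom pred",corners(np.array([.5535,.0086]),.018,.1755)); print("socket top",corners(np.array([.5535,.0086]),.018,.2395))
print("stub at .125 pred",corners(np.array([.5543,.0082]),.01,.13),"base",corners(np.array([.5543,.0082]),.024,.094))
p=z["p"][150:300,205:270,::-1]
im=cv2.resize(p,None,fx=8,fy=8,interpolation=cv2.INTER_CUBIC)
a=im[0:800//1]
cv2.imwrite("pics/c3b.png",im[120:720,:])
E
```

```text
184 66 x -0.0091 0.013 y -0.0246 z 0.0537 0.0539
192 70 x -0.0097 0.0131 y -0.0355 z 0.0536 0.0542
200 66 x -0.0092 0.0127 y -0.0371 z 0.0515 0.0522
208 65 x -0.0087 0.0128 y -0.0368 z 0.0486 0.0495
216 64 x -0.0088 0.0124 y -0.0362 z 0.0461 0.0467
224 63 x -0.0089 0.0126 y -0.0361 z 0.0434 0.0441
232 64 x -0.0091 0.0126 y -0.0365 z 0.0407 0.0416
240 63 x -0.0087 0.0128 y -0.0365 z 0.0377 0.0389
248 62 x -0.0087 0.0124 y -0.0363 z 0.0351 0.0361
256 62 x -0.0089 0.0126 y -0.0364 z 0.0322 0.0333
264 62 x -0.0091 0.0126 y -0.0367 z 0.0293 0.0306
272 80 x -0.0147 0.0185 y -0.0361 z 0.0257 0.0274
280 80 x -0.0142 0.0176 y -0.0364 z 0.0228 0.0246
288 80 x -0.0134 0.0171 y -0.0362 z 0.0196 0.0215
296 80 x -0.0128 0.0165 y -0.0363 z 0.0163 0.0186
socket bottom pred [array([236.7, 210.5]), array([224.3, 212. ]), array([223.2, 205.9]), array([235.3, 204.3])]
socket top [array([235. , 191.1]), array([222.3, 192.7]), array([221.1, 186.7]), array([233.6, 185.3])]
stub at .125 pred [array([234.9, 222.5]), array([228.2, 223.3]), array([227.5, 219.8]), array([234.2, 219. ])] base [array([241.1, 234.5]), array([225. , 236.7]), array([223.5, 228. ]), array([239.2, 226. ])]
```

View pics/c3b.png

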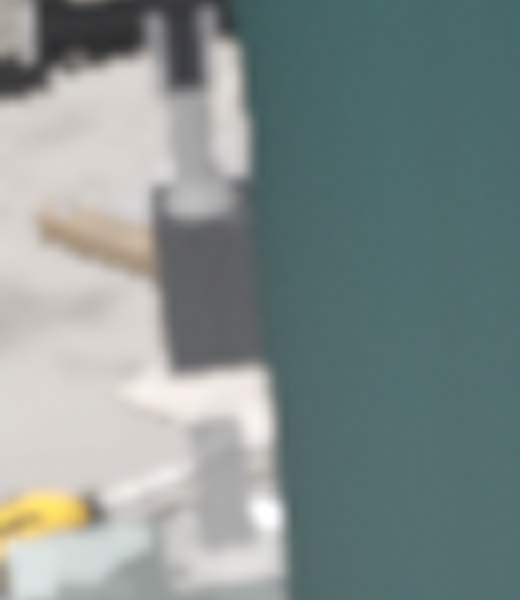

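Request:
{"name": "play_rows", "arguments": {"motion": [[[0, 0.001, -0.03], [0, 0, 0]], [[0, 0.001, -0.06], [0, 0, 0]], [[0, 0.001, -0.075], [0, 0, 0]], [[0, 0.001, -0.085], [0, 0, 0]], [[0, 0.001, -0.092], [0, 0, 0]], [[0, 0.001, -0.092], [0, 0, 0]]]}}

```text
time: 8.93
tool_pos: [0.5536, 0.0089, 0.2497]
tcp_rot: [-1.56, 0.219, -0.219]
wrist_force: [0.5, -0.4, -2.9]
width: 0.246
```

```bash
python3 - <<'E'
from h import *
rel([.5537,.009,.205],down(-16)); print(bot.read_state()["torque"].round(3))
E
```

```text
t 8.925 pos [0.5536 0.0089 0.2497] shift/0.4 [ 0.0003  0.0002 -0.1116] turn [ 0. -0.  0.] F [ 0.46 -0.39 -2.87] w 0.246
[-0.012 -0.045 -0.033]
```

Request:
{"name": "play_rows", "arguments": {"motion": [[[0, 0, -0.006], [0, 0, 0]], [[0, 0, -0.012], [0, 0, 0]], [[0, 0, -0.018], [0, 0, 0]], [[0, 0, -0.024], [0, 0, 0]], [[0, 0, -0.03], [0, 0, 0]], [[0, 0, -0.03], [0, 0, 0]]]}}

```text
time: 9.68
tool_pos: [0.5535, 0.0089, 0.2374]
tcp_rot: [-1.56, 0.22, -0.219]
wrist_force: [0.7, -0.8, -3.7]
width: 0.243
```

```bash
python3 - <<'E'
from h import *
rel([.5537,.009,.205],down(-16)); print(bot.read_state()["torque"].round(3))
E
```

```text
t 9.675 pos [0.5535 0.0089 0.2374] shift/0.4 [ 0.0005  0.0003 -0.0809] turn [ 0. -0.  0.] F [ 0.73 -0.82 -3.72] w 0.243
[-0.06  -0.372  0.015]
```

It's past the taper with no axial force, so I'll continue down.

Request:
{"name": "play_rows", "arguments": {"motion": [[[0, 0, -0.012], [0, 0, 0]], [[0, 0, -0.026], [0, 0, 0]], [[0, 0, -0.04], [0, 0, 0]], [[0, 0, -0.054], [0, 0, 0]], [[0, 0, -0.066], [0, 0, 0]], [[0, 0, -0.072], [0, 0, 0]], [[0, 0, -0.077], [0, 0, 0]], [[0, 0, -0.077], [0, 0, 0]]]}}

```text
time: 10.68
tool_pos: [0.5534, 0.0089, 0.2066]
tcp_rot: [-1.56, 0.22, -0.219]
wrist_force: [0.3, 0.2, -5.0]
width: 0.241
```

```bash
python3 - <<'E'
from h import *
rel([.5537,.009,.205],down(-16)); print(bot.read_state()["torque"].round(3))
E
```

```text
t 10.675 pos [0.5534 0.0089 0.2066] shift/0.4 [ 0.0008  0.0001 -0.0041] turn [-0.    -0.001  0.   ] F [ 0.28  0.24 -4.98] w 0.241
[-0.04  -0.274  0.015]
```

Request:
{"name": "play_rows", "arguments": {"motion": [[[0, 0, -0.003], [0, 0, 0]], [[0, 0, -0.005], [0, 0, 0]], [[0, 0, -0.006], [0, 0, 0]], [[0, 0, -0.006], [0, 0, 0]]]}}

```text
time: 11.18
tool_pos: [0.5536, 0.009, 0.2047]
tcp_rot: [-1.56, 0.219, -0.22]
wrist_force: [0.9, -0.5, -2.2]
width: 0.24
```

```bash
python3 - <<'E'
from h import *
rel([.5537,.009,.205],down(-16)); print(bot.read_state()["torque"].round(3))
for c in("scene","wrist"):
    s=bot.read_state();p,d=cams.read_camera(c);np.savez(f"{c}4.npz",p=p,d=d,pos=s["tool_pos"],rot=s["tcp_rot"])
    cv2.imwrite(f"pics/{c}4.png",p[:,:,::-1] if c=="wrist" else cv2.resize(p[150:300,190:290,::-1],None,fx=5,fy=4,interpolation=cv2.INTER_CUBIC))
    K=cams.calibration(c)
    for l in ("lever","lever_grip","stub_base"):
        for r in cams.mark_of(c,l)[:2]:
            if c=="scene": print(l,round(r["conf"],2),(K["R"].T@(np.array(r["xyz"])-K["t"])).round(4))
E
```

```text
t 11.175 pos [0.5536 0.009  0.2047] shift/0.4 [0.0002 0.0001 0.0007] turn [-0.  0.  0.] F [ 0.89 -0.46 -2.18] w 0.24
[ 0.023 -0.112 -0.012]
lever 0.92 [0.5504 0.0073 0.0934]
lever 0.7 [ 0.6253 -0.546   0.0014]
lever_grip 0.91 [0.5519 0.0039 0.2271]
lever_grip 0.87 [ 0.6232 -0.549   0.1751]
stub_base 0.89 [0.5524 0.0082 0.0949]
```

View pics/scene4.png

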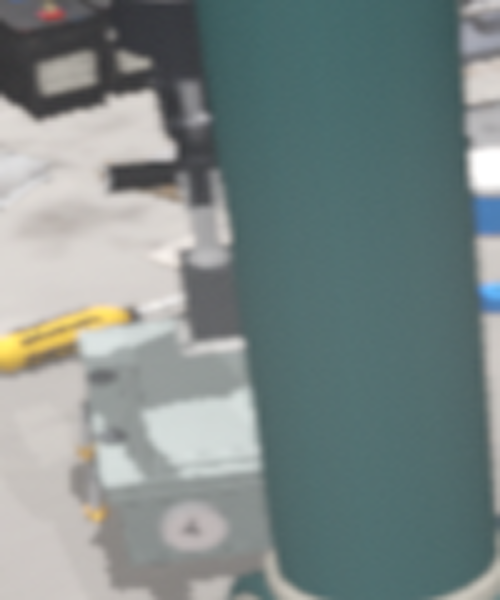

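View pics/wrist4.png

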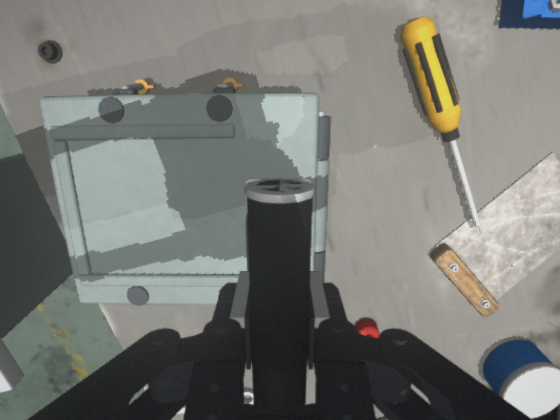

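The socket sits over the stub on the boss, at scene-crop (215,330). I'll press 1.5 mm further to confirm it's bottomed.

Request:
{"name": "play_rows", "arguments": {"motion": [[[0, 0, -0.002], [0, 0, 0]], [[0, 0, -0.004], [0, 0, 0]], [[0, 0, -0.004], [0, 0, 0]]]}}

```text
time: 11.95
tool_pos: [0.5543, 0.0089, 0.2047]
tcp_rot: [-1.559, 0.218, -0.221]
wrist_force: [-0.9, 1.1, 5.4]
width: 0.239
```

```bash
python3 - <<'E'
from h import *
rel([.5537,.009,.205],down(-16)); print(bot.read_state()["torque"].round(3))
E
```

```text
t 11.95 pos [0.5543 0.0089 0.2047] shift/0.4 [-0.0016  0.0001  0.0008] turn [0.    0.003 0.   ] F [-0.87  1.05  5.38] w 0.239
[ 0.015  0.251 -0.007]
```

The socket has bottomed: +5.4 N up, and z holds at 0.2047. Now I'll push along +x of the box, (0.961, -0.276), in small steps, turning the tool with the lever.

Request:
{"name": "play_rows", "arguments": {"motion": [[[0.0024, -0.0007, 0], [0.003, 0.01, 0]], [[0.0048, -0.0014, 0], [0.006, 0.02, 0]], [[0.0072, -0.0021, 0.001], [0.008, 0.029, 0]], [[0.0096, -0.0028, 0.001], [0.011, 0.039, 0]], [[0.012, -0.0035, 0.002], [0.014, 0.049, 0]], [[0.012, -0.0035, 0.002], [0.014, 0.049, 0]]]}}

```text
time: 12.7
tool_pos: [0.558, 0.0078, 0.2051]
tcp_rot: [-1.553, 0.251, -0.187]
wrist_force: [-4.5, 1.6, 7.3]
width: 0.238
```

```bash
cat >> h.py <<'E'
D=np.array([.9613,-.2756,0])
def st(ref=(.5543,.0089,.2047)):
    s=bot.read_state();m=Ro.from_rotvec(s["tcp_rot"]).as_matrix();y=m[:,1]
    phi=np.arcsin(-y@D)
    print("t",s["time"],"along mm",((s["tool_pos"]-ref)@D*1000).round(2),"dz",((s["tool_pos"]-ref)[2]*1000).round(2),"phi",phi.round(4),"F along",(s["wrist_force"]@D).round(2),"Fz",s["wrist_force"][2].round(2),"side",(s["wrist_force"]@[.2756,.9613,0]).round(2),"tq",s["torque"].round(2),"w",round(s["width"],3))
def lid():
    s=bot.read_state();p,d=cams.read_camera("wrist");P=cloud("wrist",d,T=s)
    Q=P.reshape(-1,3); b=np.array([.4863,.0268])  # box centre approx
    u=(Q[:,:2]-b)@D[:2]; v=(Q[:,:2]-b)@[.2756,.9613]
    w=(u>-.085)&(u<.02)&(v>-.03)&(v<.06)&(Q[:,2]>.07)&(Q[:,2]<.14)
    q=np.polyfit(u[w],Q[w,2],1)
    for _ in range(4):
        e=abs(Q[:,2]-np.polyval(q,u)); k=w&(e<.003); q=np.polyfit(u[k],Q[k,2],1)
    print("lid n",k.sum(),"slope",-q[0].round(4),"z at front",np.polyval(q,-.09).round(4),"z at u=0",q[1].round(4))
    return p
E
python3 - <<'E'
from h import *
st();p=lid()
E
```

```text
t 12.7 along mm 3.85 dz 0.36 phi 0.041 F along -4.74 Fz 7.25 side 0.26 tq [ 0.13  0.54 -0.06] w 0.238
lid n 13870 slope 0.002 z at front 0.0884 z at u=0 0.0882
```

Request:
{"name": "play_rows", "arguments": {"motion": [[[0.0024, -0.0007, 0], [0.002, 0.006, 0]], [[0.0048, -0.0014, 0], [0.003, 0.012, 0]], [[0.0072, -0.0021, 0.001], [0.005, 0.018, 0]], [[0.0096, -0.0028, 0.001], [0.006, 0.024, 0]], [[0.012, -0.0035, 0.002], [0.008, 0.03, 0]], [[0.012, -0.0035, 0.002], [0.008, 0.03, 0]]]}}

```text
time: 13.5
tool_pos: [0.5606, 0.0071, 0.2055]
tcp_rot: [-1.55, 0.274, -0.164]
wrist_force: [-11.2, 3.8, 8.6]
width: 0.238
```

```bash
python3 - <<'E'
from h import *
st();p=lid()
E
```

```text
t 13.5 along mm 6.58 dz 0.78 phi 0.0702 F along -11.8 Fz 8.57 side 0.57 tq [0.34 1.38 0.05] w 0.238
lid n 13761 slope 0.0212 z at front 0.092 z at u=0 0.0901
```

Request:
{"name": "play_rows", "arguments": {"motion": [[[0.0024, -0.0007, 0.001], [0.003, 0.011, 0]], [[0.0048, -0.0014, 0.001], [0.006, 0.022, 0]], [[0.0072, -0.0021, 0.002], [0.009, 0.033, 0]], [[0.0096, -0.0028, 0.002], [0.012, 0.043, 0]], [[0.0096, -0.0028, 0.002], [0.012, 0.043, 0]]]}}

```text
time: 14.18
tool_pos: [0.5663, 0.0055, 0.2064]
tcp_rot: [-1.544, 0.298, -0.14]
wrist_force: [-4.2, 1.5, 6.6]
width: 0.24
```

```bash
python3 - <<'E'
from h import *
st();p=lid()
E
```

```text
t 14.175 along mm 12.45 dz 1.72 phi 0.1014 F along -4.47 Fz 6.6 side 0.28 tq [ 0.21  0.78 -0.05] w 0.24
lid n 13883 slope 0.0684 z at front 0.101 z at u=0 0.0948
```

It broke free smoothly: lid at 0.068 rad, force down to 4.5 N. I'll ease on to about 0.127.

Request:
{"name": "play_rows", "arguments": {"motion": [[[0.0037, -0.0011, 0.001], [0.004, 0.015, 0]], [[0.0074, -0.0021, 0.001], [0.008, 0.029, 0]], [[0.0111, -0.0032, 0.002], [0.013, 0.044, 0]], [[0.0148, -0.0042, 0.003], [0.017, 0.059, 0]], [[0.0183, -0.0053, 0.003], [0.021, 0.073, 0]], [[0.0183, -0.0053, 0.003], [0.021, 0.073, 0]], [[0.0183, -0.0053, 0.003], [0.021, 0.073, 0]]]}}

```text
time: 15.1
tool_pos: [0.5741, 0.0032, 0.2072]
tcp_rot: [-1.534, 0.343, -0.094]
wrist_force: [-5.2, 1.7, 6.1]
width: 0.243
```

```bash
python3 - <<'E'
from h import *
st();p=lid();st()
cv2.imwrite("pics/w5.png",p[:,:,::-1])
p,d=cams.read_camera("scene");cv2.imwrite("pics/s5.png",cv2.resize(p[150:300,190:290,::-1],None,fx=5,fy=4,interpolation=cv2.INTER_CUBIC))
K=cams.calibration("scene")
for l in ("lever","stub_base"):
    for r in cams.mark_of("scene",l)[:2]: print(l,round(r["conf"],2),(K["R"].T@(np.array(r["xyz"])-K["t"])).round(4))
E
```

```text
t 15.1 along mm 20.57 dz 2.51 phi 0.1603 F along -5.43 Fz 6.15 side 0.19 tq [ 0.23  0.72 -0.08] w 0.243
lid n 13762 slope 0.132 z at front 0.1131 z at u=0 0.1013
t 15.15 along mm 20.56 dz 2.52 phi 0.1602 F along -3.67 Fz 6.28 side 0.44 tq [ 0.26  0.68 -0.03] w 0.243
lever 0.84 [ 0.6246 -0.5476 -0.0007]
lever 0.51 [0.5531 0.0077 0.1006]
stub_base 0.73 [0.5531 0.0049 0.0996]
```

View pics/w5.png

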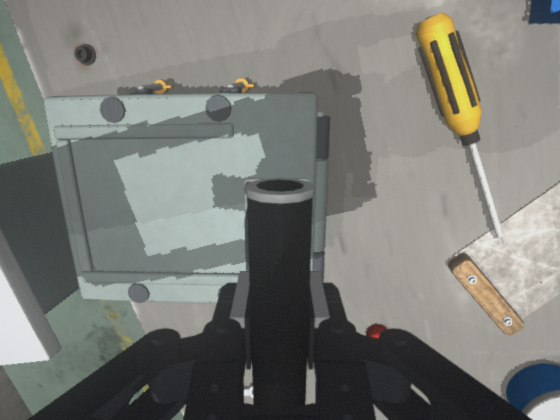

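View pics/s5.png

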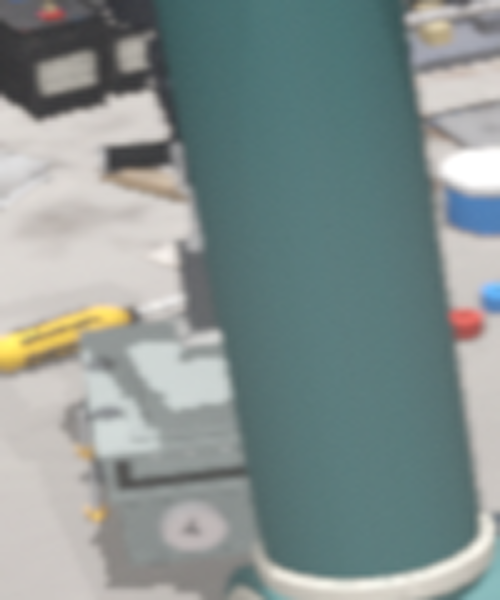

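The lid is at 0.132 rad with a dark gap under its front edge, at scene-crop (180,472), and the socket is on its stub. I'll hold for 0.75 s to check it's steady.

Request:
{"name": "play_rows", "arguments": {"motion": [[[0, 0, 0], [0, 0, 0]], [[0, 0, 0], [0, 0, 0]], [[0, 0, 0], [0, 0, 0]], [[0, 0, 0], [0, 0, 0]], [[0, 0, 0], [0, 0, 0]], [[0, 0, 0], [0, 0, 0]]]}}

```text
time: 16.05
tool_pos: [0.574, 0.0032, 0.2072]
tcp_rot: [-1.534, 0.343, -0.094]
wrist_force: [-4.0, 2.4, 6.4]
width: 0.244
```

```bash
python3 - <<'E'
from h import *
st();lid();st()
bot.finish_job()
E
```

```text
t 16.05 along mm 20.51 dz 2.51 phi 0.1602 F along -4.53 Fz 6.36 side 1.24 tq [ 0.28  0.66 -0.02] w 0.244
lid n 13751 slope 0.1312 z at front 0.113 z at u=0 0.1012
t 16.1 along mm 20.53 dz 2.51 phi 0.1602 F along -4.85 Fz 5.43 side -0.1 tq [ 0.32  0.76 -0.03] w 0.242
the job is handed in; nothing more can be done
```

The lid is broken free and held just ajar by the lever, and the job was handed in at about 16 s while still holding. No verdict is reported, so what follows is my own measurement.

- **Lever:** I gripped the short T-lever (bar 110 x 22 mm, axis about 135 mm up) and left the taller look-alike on the dark plate alone.
- **Seating:** The socket went down over the stub until it bottomed on the boss, shown by about 5 N upward with no further descent. The lid then read about 0.002 rad.
- **Breaking free:** I pushed along the box's +x in small steps. The highest push I read was about 12 N. The lid came free smoothly and did not fly open.
- **Last checks:** The lid read 0.131 rad, about 26 mm at the front edge, against 0.132 rad a second earlier, so it is steady. Holding force is about 4.5 to 5 N, the bar is still gripped, and the scene picture showed the socket on its stub.

No check failed. Two were weaker than the rest:
- **Stub position:** The cameras disagreed by up to about 4 mm. The socket's taper took that up.
- **Bystanders:** I did not re-measure their positions at the end. The paths stayed clear of them and none looked moved in the last pictures.

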